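Call the apprentice and point out the stamp and the chest

ROBOT

A 7-joint arm with a two-finger parallel gripper is mounted at the origin on the work surface. World frame = base frame: x ahead of the robot, y to its left, z up, the work surface at z = 0. Lengths are in m, angles in rad, forces in N, time in s.
With the tool pointing down it reaches from about 0.425 to 0.875 m from the base axis. Payload 4.7 kg.
Tool frame: the origin (TCP) lies between the finger pads, 19 mm behind the fingertips; this is the grasp point; z points along the fingers, y is the line along which they close (so a half turn about z gives the same grasp; the last joint's range is limited). The gripper opens to 87 mm and grips with 3 to 60 N. Pads are 19 mm wide; open, the fingers measure 117 mm over their backs; the gripper's body (75 mm by 190 mm) begins 51 mm behind the grasp point.
Start: joints at [1.345, 0.321, -0.07, 1.45, 0.023, 1.371, -0.057], TCP at [0.154, -0.631, 0.241] pointing down, gripper open.
Joint ranges: [-2.86, 2.86], [-0.3, 2.09], [-1.38, 1.24], [0.06, 2.45], [-1.56, 4.7], [0.09, 2.05], [-2.69, 2.69]. Speed limits (rad/s): [2.57, 2.57, 3.14, 3.14, 3.14, 3.14, 3.14].

INTERFACE

Orientations are given as a rotation vector (axis times angle).
In Python, from bench import ctrl gives the robot as it stands.
- The arm moves only by the shell command python3 -m inch 'ROWS' [OPENING] [FORCE]. ROWS is JSON, a list of rows, each a list of 6 numbers: the shift along the world's x, y, z in mm, then the turn, a rotation vector about the world's x, y, z in degrees. In form: [[tx, ty, tz, rx, ry, rz], ...]. A call has 1 to 20 rows; each row is the pose to reach, as a shift and turn from the pose commanded when the call began; what a row does not reach only later rows make up. A row lasts 1/8 s, in which the tool goes at most 62.5 mm and 10.7 degrees, less where a joint would pass 70% of its speed; a pose out of reach is approached as far as the arm can. A call with a gripper value outside its range is refused whole. OPENING is the finger opening in mm, from 0 to 87, set as the call begins (- or left out, the last holds). The fingers move at their own pace and stop on an object; FORCE is the grip in N (left out, the last holds). Time passes only in rows, so rows that repeat a pose let the fingers close. It gives the time, the measured TCP pose, the force, the opening and the grip force at its end, in the units of the state.
- ctrl.get_state(): the state, without advancing time (a new reading comes with each control period).
- ctrl.get_image(name): name is "side" or "top" or "wrist"; returns (picture, depth): 384x512x3 uint8, red, green, blue; 384x512 float32, m along the optical axis (not along the pixel's ray), 0 where there is no reading.
- ctrl.camera_params(name): a dict with "mtx" (3x3 intrinsics, pixels), "T" (4x4, takes a point from camera to world coordinates). Camera axes: x right, y down, z forward; pixel columns grow to the right and rows downward; lengths in m; the calibration is good to about 2 mm. The wrist camera is an equidistant fisheye: a pixel r from the principal point sees the ray r / f radians off the axis. A picture is of the moment at which its call begins: read the wrist's pose just before it. camera_params takes no time and is no camera call; for the wrist camera it gives the pose at the moment of the call.
- ctrl.close_job(): hands the job in; it is judged then, once.
The state is a dict: "time": time; "joint_positions": joint angles; "qd": joint speeds; "joint_torque": joint torques, N m; "position": TCP position; "tool_rot": TCP orientation; "ft_force": force on the tool from outside, world axes, zero at the start; "torque": the same for the moment, N m; "grip_width": opening from 0.0 (shut) to 1.0 (fully open); "grip_force": force on a finger pad.
Only numpy, scipy, OpenCV 4.12 (cv2) and the standard library are available. Lean on these libraries where they do the work, as an engineer would, in place of code of your own. Each camera call takes 0.05 s, during which the arm holds its last target. There are 200 camera calls.

TASK

Press down the plunger of the bench bell to call the apprentice, then show him the next job: point at the stamp with the long narrow bar-shaped head, and after that at the brass knob of the smaller of the two domed chests. To point, bring the tool point over the middle of it, fingers downward and fingertips two or three centimetres above it, and stay there still for two seconds; finish the program while still pointing at the chest's knob. Touch nothing but the bell, leave everything where it is, and do not come down over any other stamp or chest.

Things in the scene. Friction and masses are not known exactly. Their poses are not given: they have to be found in the camera images.
- bell_push (a joint): plunger of the bench bell, travel in m: 0 up, 0.006 fully down; a spring resists with 2 N at the start and 5 N fully down and brings it back up; the bell rings beyond 0.004
- bell_top (a point): centre of the top of the bell's plunger (a 22 mm wide, 8 mm thick flat steel button, about 59 mm above the table when up). It sits on a steel dome 72 mm wide, 43 mm high, on a disc foot of 84 mm, fixed to the table. Press straight down
- block: dark wooden stamp block, 60 (x) x 180 (y) x 40 (z) mm, origin at the centre of its underside; heavy, fixed; four stamps stand in its holes, 45 mm apart in a row along its y, in any order
- stamp_bar: steel leather stamp standing loose in the block, head up: round shaft 10 mm thick, 90 mm long, then the head, 14 mm high: a narrow straight bar, 42 x 10 mm seen from above, 14 mm high; the only head much longer than wide. Origin at the shaft's lower end, z up along the shaft
- stamp_bar_top (a point): centre of the top face of that stamp's head, about 114 mm above the table
- stamp_disc: steel leather stamp standing loose in the block, head up: round shaft 10 mm thick, 90 mm long, then the head, 14 mm high: a round disc, 24 mm wide. Origin at the shaft's lower end, z up along the shaft
- stamp_disc_top (a point): centre of the top face of that stamp's head, about 114 mm above the table
- stamp_square: steel leather stamp standing loose in the block, head up: round shaft 10 mm thick, 90 mm long, then the head, 14 mm high: a square, 20 mm wide. Origin at the shaft's lower end, z up along the shaft
- stamp_square_top (a point): centre of the top face of that stamp's head, about 114 mm above the table
- stamp_plain: steel leather stamp standing loose in the block, head up: round shaft 10 mm thick, 90 mm long, then the head, 14 mm high: round and hardly wider than the shaft, 11 mm. Origin at the shaft's lower end, z up along the shaft
- stamp_plain_top (a point): centre of the top face of that stamp's head, about 114 mm above the table
- chest_small: plain wooden keepsake chest, loose, lid closed: the smaller of the two domed chests, 70 (x) x 95 (y) mm, 77 mm to the crown; origin at the centre of its underside, z up; brass knob 12 mm wide in the middle of the lid, standing 8 mm proud
- chest_small_knob (a point): centre of the top of that chest's brass knob
- chest_large: plain wooden keepsake chest, loose, lid closed: the larger of the two domed chests, 100 (x) x 135 (y) mm, 105 mm to the crown; origin at the centre of its underside, z up; brass knob 12 mm wide in the middle of the lid, standing 8 mm proud
- chest_large_knob (a point): centre of the top of that chest's brass knob
- chest_flat: plain wooden keepsake chest, loose, lid closed: chest with a flat lid, 91 (x) x 118 (y) mm, 71 mm to the lid's top; origin at the centre of its underside, z up; brass knob 12 mm wide in the middle of the lid, standing 8 mm proud
- chest_flat_knob (a point): centre of the top of that chest's brass knob
- bottle_a: clear glass bottle, 56 mm diameter, 190 mm tall; a bystander, loose, leave alone; origin at the underside
- bottle_b: green glass bottle, 56 mm diameter, 190 mm tall; a bystander, loose, leave alone; origin at the underside
- tin: yellow glue tin, 68 mm diameter, 70 mm tall; a bystander, loose, leave alone; origin at the underside
- tape: yellow roll of tape lying flat, 64 mm diameter, 22 mm high; a bystander, loose, leave alone; origin at the underside
- mallet: wooden mallet lying down, head 100 x 60 mm along its x, 60 mm high; handle 22 mm thick, ends 195 mm from the origin along its +y; a bystander, loose, leave alone; origin at the underside
- awl: awl lying along its x, 150 mm long, under 35 mm high; a bystander, loose, leave alone; origin at the underside
Mind the look-alikes: they are no part of the job. Leave any red look-alike of the chest_flat alone.

How it is judged:
By the outcome, as a careful person would: the job done as asked, in the order asked, and still so for the second after the job is handed in, with the robot touching nothing.
It also fails if it takes over 48 s, if anything falls off the work surface, if the arm or the gripper's body presses on something with over 40 N, if the wrist force passes 120 N, or if a joint passes its speed limit or range.

## Working session

There is one attempt and no reset: what is moved stays moved. The work goes in short steps, Python scripts to look and compute and a shell command to move; the robot and the scene stay as the last step left them, time stands still between calls to the robot, and variables do not carry over. Pictures are saved under pics/ and viewed, at most 10 in all, crops included, and the job is handed in when it is done.

```bash
mkdir -p pics; python3 - <<'E'
from bench import ctrl
import cv2,numpy as np
for n in("top","side"):
    p,d=ctrl.get_image(n); cv2.imwrite(f"pics/{n}0.png",p[:,:,::-1]); np.savez(f"{n}0.npz",p=p,d=d,**ctrl.camera_params(n))
    c=ctrl.camera_params(n); print(n,c["mtx"].round(1).tolist(),c["T"].round(3).tolist())
s=ctrl.get_state();print(s["time"],s["position"],s["tool_rot"],s["ft_force"])
E
```

```text
top [[475.1, 0.0, 263.9], [0.0, 475.1, 189.2], [0.0, 0.0, 1.0]] [[-0.003, -0.988, 0.156, 0.313], [-1.0, 0.004, 0.005, 0.038], [-0.005, -0.156, -0.988, 1.57], [0.0, 0.0, 0.0, 1.0]]
side [[497.3, 0.0, 249.0], [0.0, 497.3, 190.0], [0.0, 0.0, 1.0]] [[0.982, -0.111, 0.155, 0.318], [-0.19, -0.56, 0.806, -1.172], [-0.003, -0.821, -0.571, 0.945], [0.0, 0.0, 0.0, 1.0]]
0.1 [ 0.15423517 -0.63095751  0.24025986] [-3.11733884e+00 -3.75612267e-01  4.84629796e-04] [-0.33025364 -0.38703316  0.28256848]
```

View pics/top0.png

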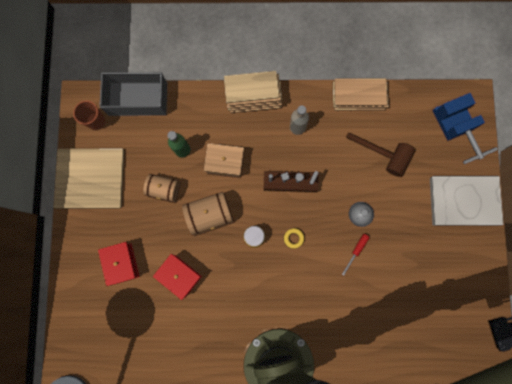

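View pics/side0.png

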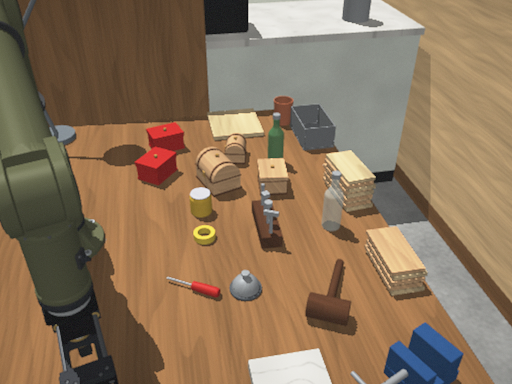

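The top view shows the bell at about (361,214), the stamp block at (292,181) with what looks like the bar stamp at its right end (314,178), the small domed chest at (160,187) and the large one at (207,213). I'll enlarge these areas.

```bash
cat > h.py <<'E'
import numpy as np
def ray(c,u,v,z):
    r=c["T"][:3,:3]@np.linalg.inv(c["mtx"])@[u,v,1]; o=c["T"][:3,3]
    return o+r*(z-o[2])/r[2]
E
python3 - <<'E'
import cv2,numpy as np
from h import ray
t=np.load("top0.npz");s=np.load("side0.npz")
def crop(p,u,v,w,h,k): return cv2.resize(p[v:v+h,u:u+w,::-1],(w*k,h*k),interpolation=cv2.INTER_CUBIC)
a=crop(t["p"],256,162,72,36,10)[:, :720]
b=np.hstack([crop(t["p"],138,170,45,32,8),crop(t["p"],340,196,45,36,8)[:256]])
c=crop(s["p"],220,180,72,30,10)
cv2.imwrite("pics/c1.png",np.vstack([a[:330],np.pad(b,((0,0),(0,0),(0,0)))[:256]]) )
for n,u,v,z in [("bell",361,214,.059),("bar",314,178,.114),("knob",160,187.5,.085),("large",207,213,.113),("stL",271,176,.114)]: print(n,ray(t,u,v,z).round(3))
E
```

```text
bell [ 0.47  -0.264  0.059]
bar [ 0.577 -0.111  0.114]
knob [0.553 0.374 0.085]
large [0.469 0.22  0.113]
stL [0.584 0.023 0.114]
```

View pics/c1.png

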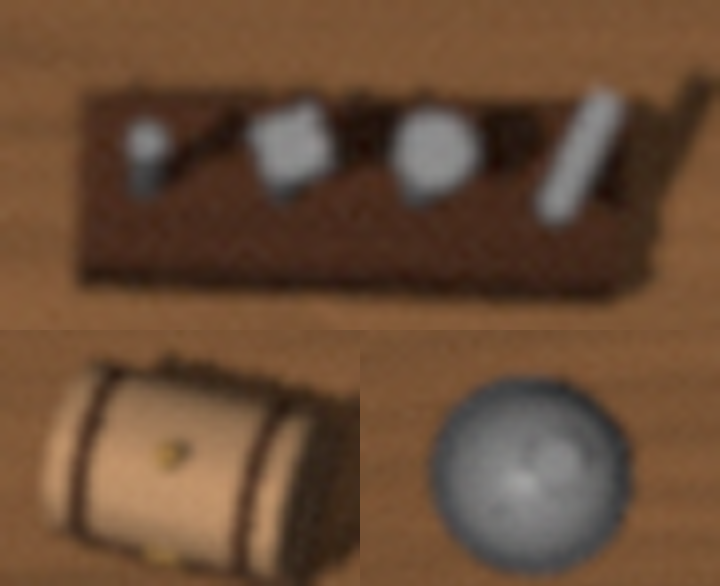

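The bar head is the rightmost stamp, centred near (313.5,177.3). The small chest's knob is at (159,185). The bell button shows faintly at (364.5,211.5), shifted up and right of the dome centre as parallax would put it. I'll cross-check these with the side view by triangulating.

```bash
python3 - <<'E'
import cv2,numpy as np
from h import ray
t=np.load("top0.npz");s=np.load("side0.npz")
W={"bell":(364.5,211.5,.059),"bar":(313.5,177.3,.114),"knob":(159,184.9,.085)}
M=np.linalg.inv(s["T"]);k=8;I=[]
for n,(u,v,z) in W.items():
    P=ray(t,u,v,z); q=s["mtx"]@(M@[*P,1])[:3]; q=q[:2]/q[2]
    r=(q-16).round().astype(int)
    c=cv2.resize(s["p"][r[1]:r[1]+33,r[0]:r[0]+33,::-1],None,fx=k,fy=k,interpolation=cv2.INTER_CUBIC)
    x=((q-r+.5)*k).round().astype(int); cv2.circle(c,tuple(map(int,x)),4,(0,255,0),1); I.append(c)
    d=t["d"][round(v)-1:round(v)+2,round(u)-1:round(u)+2]; dz=np.median(d)
    X=t["T"]@[*(np.linalg.inv(t["mtx"])@[u,v,1]*dz),1]
    print(n,P.round(4),"side px",q.round(1),"depthpt",X.round(4)[:3])
cv2.imwrite("pics/c2.png",np.hstack(I))
E
```

```text
bell [ 0.4775 -0.2759  0.059 ] side px [244.5 272.3] depthpt [ 0.4776 -0.2761  0.0581]
bar [ 0.579  -0.1097  0.114 ] side px [269.5 210.9] depthpt [ 0.5795 -0.1099  0.1114]
knob [0.5616 0.3777 0.085 ] side px [234.1 137. ] depthpt [0.5625 0.379  0.0797]
```

View pics/c2.png

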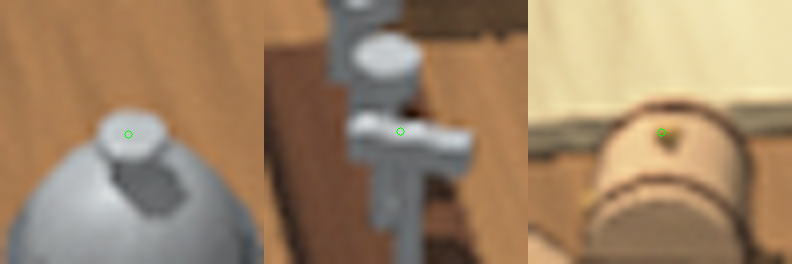

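```bash
python3 - <<'E'
import numpy as np
from h import ray
t=np.load("top0.npz")
for n,u,v,z in [("green",173,135,.19),("clear",303,110,.19)]: print(n,ray(t,u,v,z).round(3))
E
python3 -m inch '[[40,45,0,0,0,0],[80,88,0,0,0,0],[120,132,0,0,0,0],[160,177,0,0,0,0],[200,220,0,0,0,0],[240,265,0,0,0,0],[280,310,0,0,0,0],[324,355,0,0,0,0],[324,355,-40,0,0,0],[324,355,-80,0,0,0],[324,355,-120,0,0,0],[324,355,-135,0,0,0],[324,355,-135,0,0,0],[324,355,-135,0,0,0]]' 0 20
```

```text
green [0.696 0.317 0.19 ]
clear [ 0.772 -0.074  0.19 ]
time: 1.85
position: [0.4795, -0.277, 0.108]
tool_rot: [3.117, 0.375, 0.003]
ft_force: [-0.1, 0.1, 0.9]
grip_width: 0.002
grip_force: 0.0
```

```bash
python3 -m inch '[[-1,1,-15,0,0,0],[-1,1,-25,0,0,0],[-1,1,-29,0,0,0],[-1,1,-31,0,0,0],[-1,1,-33,0,0,0],[-1,1,-33,0,0,0]]'
```

```text
time: 2.6
position: [0.4772, -0.2753, 0.0735]
tool_rot: [-3.119, -0.376, 0.001]
ft_force: [-2.6, 2.2, 4.3]
grip_width: 0.004
grip_force: 2.1
```

```bash
python3 -m inch '[[0,0,-1,0,0,0],[0,0,-2,0,0,0],[0,0,-2.5,0,0,0],[0,0,-2.5,0,0,0],[0,0,-2.5,0,0,0]]'
```

```text
time: 3.22
position: [0.4774, -0.2755, 0.0721]
tool_rot: [3.119, 0.376, -0.001]
ft_force: [-5.8, 3.2, 12.1]
grip_width: 0.002
grip_force: 5.9
```

```bash
python3 -m inch '[[0,0,20,0,0,0],[0,0,60,0,0,0],[0,0,100,0,0,0],[0,0,140,0,0,0],[0,0,180,0,0,0],[0,0,190,0,0,0],[20,30,190,0,0,0],[40,65,190,0,0,0],[60,98,190,0,0,0],[80,132,190,0,0,0],[102,166,190,0,0,0],[102,166,190,0,0,0],[102,166,190,0,0,0]]'; python3 - <<'E'
from bench import ctrl
import cv2
for n in("top","side"):
    p,d=ctrl.get_image(n)
    c=p[120:260,200:400] if n=="top" else p[130:310,180:360]
    cv2.imwrite(f"pics/{n}1.png",cv2.resize(c[:,:,::-1],None,fx=3,fy=3,interpolation=cv2.INTER_CUBIC))
s=ctrl.get_state();print(s["position"],s["ft_force"])
E
```

```text
time: 4.85
position: [0.579, -0.1102, 0.2596]
tool_rot: [3.119, 0.375, -0.002]
ft_force: [-0.7, 0.0, -0.4]
grip_width: 0.006
grip_force: 0.0
[ 0.57880409 -0.11115726  0.26011595] [-0.02977171  0.01910252  0.09435775]
```

View pics/side1.png

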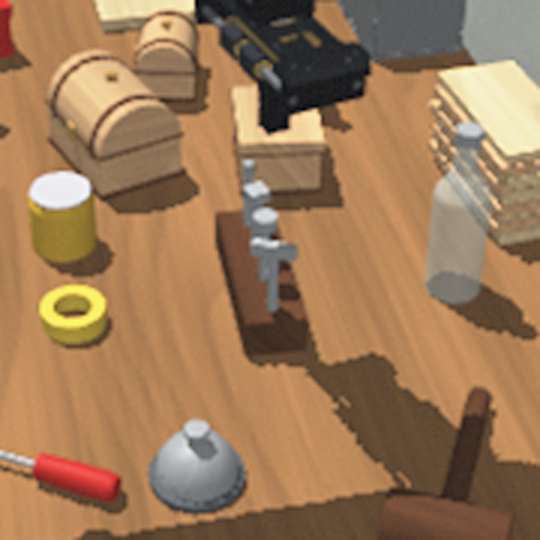

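The bell's button is back up, everything is in place, and the closed fingers are above the bar stamp. Next I'll descend and hold.

```bash
python3 -m inch '[[1,1,-30,0,0,0],[1,1,-60,0,0,0],[1,1,-85,0,0,0],[1,1,-96,0,0,0],[1,1,-102,0,0,0],[1,1,-102,0,0,0],[1,1,-102,0,0,0]]'; python3 - <<'E'
from bench import ctrl
import cv2
p,d=ctrl.get_image("side"); cv2.imwrite("pics/side2.png",cv2.resize(p[130:250,210:330,::-1],None,fx=4,fy=4,interpolation=cv2.INTER_CUBIC))
E
```

```text
time: 5.82
position: [0.5809, -0.1086, 0.1598]
tool_rot: [3.118, 0.375, 0.002]
ft_force: [0.8, 0.4, 0.8]
grip_width: 0.01
grip_force: 0.0
```

View pics/side2.png

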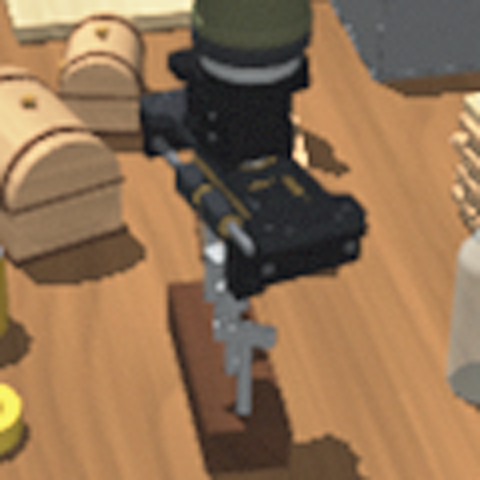

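The fingertips hover just above the bar head with a clear gap. I'll hold there, then lift and move towards the chest.

```bash
python3 -m inch '[[0,0,0,0,0,0],[0,0,0,0,0,0],[0,0,0,0,0,0],[0,0,0,0,0,0],[0,0,0,0,0,0],[0,0,0,0,0,0],[0,0,0,0,0,0],[0,0,0,0,0,0],[0,0,0,0,0,0],[0,0,0,0,0,0],[0,0,0,0,0,0],[0,0,0,0,0,0],[0,0,0,0,0,0],[0,0,0,0,0,0],[0,0,0,0,0,0],[0,0,0,0,0,0],[0,0,0,0,0,0],[0,0,0,0,0,0],[0,0,0,0,0,0],[0,0,0,0,0,0]]'
python3 -m inch '[[0,0,30,0,0,0],[0,0,70,0,0,0],[0,0,110,0,0,0],[0,0,120,0,0,0],[-2,40,120,0,0,0],[-4,85,120,0,0,0],[-6,130,120,0,0,0],[-8,175,120,0,0,0],[-10,220,120,0,0,0],[-12,265,120,0,0,0],[-14,310,120,0,0,0],[-16,355,120,0,0,0],[-17,400,120,0,0,0],[-18,440,120,0,0,0],[-18,475,120,0,0,0],[-18,487,120,0,0,0],[-18,487,120,0,0,0],[-18,487,120,0,0,0]]'
```

```text
time: 8.38
position: [0.5804, -0.1084, 0.1588]
tool_rot: [3.119, 0.376, -0.0]
ft_force: [0.2, -0.1, -0.9]
grip_width: 0.005
grip_force: 0.0
time: 10.62
position: [0.5633, 0.3766, 0.2785]
tool_rot: [3.118, 0.372, 0.0]
ft_force: [0.6, -0.3, 0.3]
grip_width: 0.005
grip_force: 0.0
```

```bash
python3 -m inch '[[-1,1,-30,0,0,0],[-1,1,-65,0,0,0],[-1,1,-100,0,0,0],[-1,1,-125,0,0,0],[-1,1,-140,0,0,0],[-1,1,-149,0,0,0],[-1,1,-149,0,0,0],[-1,1,-149,0,0,0]]'; python3 - <<'E'
from bench import ctrl
import cv2
p,d=ctrl.get_image("side"); cv2.imwrite("pics/side3.png",cv2.resize(p[60:220,160:360,::-1],None,fx=3,fy=3,interpolation=cv2.INTER_CUBIC))
E
```

```text
time: 11.62
position: [0.5619, 0.38, 0.131]
tool_rot: [-3.118, -0.376, -0.003]
ft_force: [0.0, -0.2, -0.0]
grip_width: 0.009
grip_force: 0.0
```

View pics/side3.png

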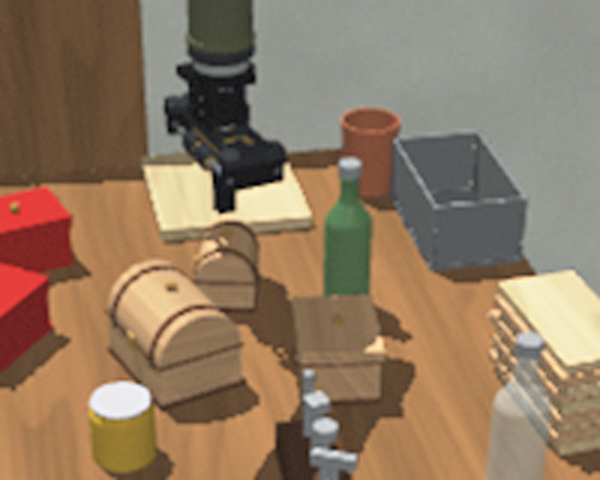

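The fingertips are over the small chest's knob (fingertips about (226,208), knob about (223,234) in the crop), with nothing touched. I'll lower them 2 mm, hold, and hand in.

```bash
python3 -m inch '[[0,-1,-2,0,0,0],[0,-1,-2,0,0,0],[0,-1,-2,0,0,0],[0,-1,-2,0,0,0],[0,-1,-2,0,0,0],[0,-1,-2,0,0,0],[0,-1,-2,0,0,0],[0,-1,-2,0,0,0],[0,-1,-2,0,0,0],[0,-1,-2,0,0,0],[0,-1,-2,0,0,0],[0,-1,-2,0,0,0],[0,-1,-2,0,0,0],[0,-1,-2,0,0,0],[0,-1,-2,0,0,0],[0,-1,-2,0,0,0],[0,-1,-2,0,0,0],[0,-1,-2,0,0,0],[0,-1,-2,0,0,0],[0,-1,-2,0,0,0]]'
python3 -m inch '[[0,0,0,0,0,0],[0,0,0,0,0,0],[0,0,0,0,0,0],[0,0,0,0,0,0]]' && python3 -c "
from bench import ctrl
print(ctrl.close_job())"
```

```text
time: 14.18
position: [0.5614, 0.3786, 0.1278]
tool_rot: [3.119, 0.376, -0.0]
ft_force: [0.4, -0.5, 0.3]
grip_width: 0.007
grip_force: 0.0
time: 14.68
position: [0.5613, 0.3786, 0.1278]
tool_rot: [3.119, 0.376, -0.0]
ft_force: [0.5, 0.1, -0.4]
grip_width: 0.003
grip_force: 0.0
the job is handed in; nothing more can be done
None
```

I pressed the bell's plunger fully down (inferred from 12 N on the tool), held over the bar-head stamp for over two seconds, then handed in at 14.7 s with the tool still pointing at the small domed chest's knob, having touched nothing but the bell.

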